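# Clear the bench: tools and supplies into their boxes, lids shut

## Task

Clear the bench: lay every tool that is lying out (needle file, pin vice, brush, marker pen) in the narrower of the two plywood boxes, and every supply item (glue pack, small carton, round tin) in the wider one; not all of them are out each time. When everything is in its box, shut both lids fully. Do not push away the steel bench block or the tape roll.

Things in the scene. Friction and masses are not known exactly. Their poses are not given: they have to be found in the camera images.
- narrow_box: the narrower of two open plywood boxes, fixed, 110 mm (x, front to back) by 200 mm (y) by 60 mm high; walls and floor 6 mm. Origin at the centre of its underside, z up, x away from the robot at yaw 0. Inner floor at z 6 mm, rim at z 60 mm. Its lid is hinged on the short side at +y (the robot's left) and stands open there. For the tools
- wide_box: the wider of two open plywood boxes, fixed, 150 mm (x, front to back) by 200 mm (y) by 60 mm high; walls and floor 6 mm. Origin at the centre of its underside, z up, x away from the robot at yaw 0. Inner floor at z 6 mm, rim at z 60 mm. Its lid is hinged on the short side at +y (the robot's left) and stands open there. For the supplies
- narrow_lid (a joint): lid angle, narrow box: 0 shut, grows as it opens, stop at 1.75; starts at 1.57 to 1.7 (just past upright). Hinge line along the box's x at its y +100, z 60 mm; the lid is a plate 110 x 200 x 7 mm (top at z 67 mm when shut) with a 10 mm finger tab on its free edge. Stiff hinge (0.17 N m): it stays at any angle; push its outer face near the free edge
- wide_lid (a joint): lid angle, wide box: 0 shut, grows as it opens, stop at 1.75; starts at 1.57 to 1.7 (just past upright). Hinge line along the box's x at its y +100, z 60 mm; the lid is a plate 150 x 200 x 7 mm (top at z 67 mm when shut) with a 10 mm finger tab on its free edge. Stiff hinge (0.17 N m): it stays at any angle; push its outer face near the free edge
- needle_file: needle file, 13 x 151 x 13 mm: wooden handle 12 mm thick from y 0 to +76 mm, thin steel blade 4 mm wide from y 0 to -76 mm; grasp the handle at about y +20 mm. A tool. Origin at the centre of its underside as it lies, long side along its y, z up. May be absent
- pin_vice: pin vice, a knurled brass rod tool 10 to 12 mm thick and 110 mm long; its solid body runs from y -41 to +55 mm; grasp near the middle. A tool. Origin at the centre of its underside as it lies, long side along its y, z up. May be absent
- brush: flat brush with a thin stained wooden handle, 13 x 168 x 7 mm; the handle (8 mm wide) runs from y -41 to +84 mm, the bristles are at the -y end; grasp near the middle. A tool. Origin at the centre of its underside as it lies, long side along its y, z up. May be absent
- marker: white marker pen with a black cap, 14 x 120 x 15 mm; grasp near the middle. A tool. Origin at the centre of its underside as it lies, long side along its y, z up. May be absent
- glue_pack: twin-tube glue pack with a red cap, lying on its broad side, 34 mm wide (x), 111 mm long (y), 26 mm high; the box is 78 mm long from y +55 to -22 mm, the narrower cap is at the -y end. A supply item. Origin at the centre of its underside as it lies, long side along its y, z up. May be absent
- carton: small printed folding carton lying flat, 48 mm wide (x), 62 mm long (y), 16 mm high. A supply item. Origin at the centre of its underside as it lies, long side along its y, z up. May be absent
- tin: round aluminium tin with lid, 51 mm across, 22 mm high. A supply item. Origin at the centre of its underside. May be absent
- bench_block: polished steel bench block, 64 x 64 x 22 mm, standing among the things to be cleared: leave it. Origin at the centre of its underside
- tape_roll: roll of brown tape, 96 mm across, 48 mm high: leave it. Origin at the centre of its underside

How it is judged:
By the outcome, as a careful person would: the job done as asked, in the order asked, and still so for the second after the job is handed in, with the robot touching nothing.
Of needle_file, pin_vice, brush, marker only 2 to 3 are there at a start; the rules pass over those that are not, and their reading is None.
Of glue_pack, carton, tin only 2 to 3 are there at a start; the rules pass over those that are not, and their reading is None.
At some moment in a run one of needle_file, pin_vice, brush, marker, glue_pack, carton, tin may be knocked a few centimetres aside while the robot is not near it.
Once in a run the grip may slacken for a moment while it holds something.
It also fails if it takes over 210 s, if anything falls off the work surface, if the arm or the gripper's body presses on something with over 40 N, if the wrist force passes 120 N, or if a joint passes its speed limit or range.

## Robot

A 6-joint arm with a two-finger parallel gripper is mounted at the origin on the work surface; the furniture and walls round the work are solid. World frame = base frame: x ahead of the robot, y to its left, z up, the work surface at z = 0. Lengths are in m, angles in rad, forces in N, time in s.
With the tool pointing down it reaches from about 0.425 to 0.95 m from the base axis. Payload 3.5 kg.
Tool frame: the origin (TCP) lies at the very end of the fingers, on their centre line; the grasp point (between the pads) lies ctrl.pinch_z behind it (ctrl.pinch_z is the distance from the TCP to the grasp point, in m); z points along the fingers, y is the line along which they close (so a half turn about z gives the same grasp; the last joint's range is limited). The gripper opens to 85 mm and grips with 20 to 120 N. Pads are 22 mm wide; open, the fingers measure 114 mm over their backs; the gripper's body (76 mm by 85 mm) begins 54 mm behind the grasp point. The pads swing forward as they close: fully open they stand 13 mm farther back than shut.
Start: joints at [-1.39, 0.286, 1.577, -0, 1.279, -0.15], TCP at [0.219, -0.638, 0.231] pointing down, gripper open.
Joint ranges: [-2.77, 2.77], [-0.9, 2.22], [0.21, 2.48], [-1.53, 4.67], [0.24, 2.81], [-2.84, 2.84]. Speed limits (rad/s): [2.79, 2.79, 3.14, 3.14, 3.14, 3.14].

## Interface

Orientations are given as a unit quaternion [x, y, z, w].
In Python, from plant import ctrl gives the robot as it stands.
- The arm moves only by the shell command python3 -m inch 'ROWS' [FORCE]. ROWS is a JSON list of rows, 1 to 10 of them, each of 7 numbers: dx, dy, dz in m, then a rotation vector rx, ry, rz in rad, then the opening from 0.0 (shut) to 1.0 (fully open); each row is the pose to reach, as a shift and turn from the pose commanded when the command began, along the tool's axes at that moment; what a row does not reach only later rows make up. A row lasts 1/8 s, in which the tool goes at most 0.0625 m and 0.188 rad, less where a joint would pass 70% of its speed; a pose out of reach is approached as far as the arm can. The fingers move at their own pace and stop on an object; FORCE is the grip in N (left out, the last holds). Time passes only in rows, so rows that do not move let the fingers close. It prints the time, the measured TCP pose, the force, the opening and the grip force at its end.
- ctrl.get_state(): the state, without advancing time (a new reading comes with each control period).
- ctrl.read_camera(name): name is "scene" or "top"; returns a dict with "pixels" (480x640x3 uint8, red, green, blue), "camera_matrix" (3x3 intrinsics, pixels), "dist_coeffs" ([k1, k2, p1, p2, k3] as OpenCV has them; the pictures are not rectified), "xyz" and "orientation" of the camera in the world. Camera axes: x right, y down, z forward; pixel columns grow to the right and rows downward; lengths in m; the calibration is good to about 2 mm. A picture is of the moment at which its call begins. There is no depth.
- ctrl.sign_off(): hands the job in; it is judged then, once.
Trained networks look in the newest picture that a camera, given by its name, has taken for a name from the list of things; names that differ only in an ending like _2 or _b are one class to them, and where a whole thing is asked for, a point or a joint stands for the part that bears it (a point fixed in the world has none). Each returns a list of dicts, best first, with "conf" (0 to 1); they miss things now and then, are a little off and sometimes report something else, mostly with a low value. They report only what shows in the picture. A call takes as long as a camera call.
- ctrl.recognise(camera, thing): "position" ([x, y, z] in m, in world coordinates, good to about 4 mm: the middle of the surface that is visible of it).
- ctrl.masks_of(camera, thing): "region" (480x640 bool, what is visible of it).
- ctrl.mark_of(camera, thing): "position" ([x, y, z] in m, in world coordinates, good to about 4 mm: a listed point, or the origin of a listed thing).
The state is a dict: "time": time; "qpos": joint angles; "dq": joint speeds; "joint_efforts": joint torques, N m; "eef_pos": TCP position; "tcp_rot": TCP orientation; "contact_force": force on the tool from outside, world axes, zero at the start; "wrist_torque": the same for the moment, N m; "opening": opening from 0.0 (shut) to 1.0 (fully open); "finger_force": force on a finger pad.
Only numpy, scipy, OpenCV 4.12 (cv2) and the standard library are available. Lean on these libraries where they do the work, as an engineer would, in place of code of your own. Each camera call takes 0.05 s, during which the arm holds its last target. There are 200 camera calls.

## Working session

There is one attempt and no reset: what is moved stays moved. The work goes in short steps, Python scripts to look and compute and a shell command to move; the robot and the scene stay as the last step left them, time stands still between calls to the robot, and variables do not carry over. Pictures are saved under pics/ and viewed, at most 14 in all, crops included, and the job is handed in when it is done.

```bash
mkdir -p pics; ls; cat > h.py <<'E'
import numpy as np, cv2
from scipy.spatial.transform import Rotation as R
from plant import ctrl
def snap(cam,fn=None):
    d=ctrl.read_camera(cam)
    if fn: cv2.imwrite('pics/'+fn,d['pixels'][:,:,::-1])
    return d
def ray(d,uv,z):
    p=cv2.undistortPoints(np.array(uv,float).reshape(-1,1,2),np.array(d['camera_matrix']),np.array(d['dist_coeffs']))[:,0]
    r=R.from_quat(d['orientation']).apply(np.c_[p,np.ones(len(p))]);c=np.array(d['xyz'])
    return c+r*((np.array(z)-c[2])/r[:,2])[:,None]
def st():
    s=ctrl.get_state();return s
E
python3 - <<'E'
from h import *
print(ctrl.pinch_z)
for c in('top','scene'):
    d=snap(c,c+'0.png');print(c,d['xyz'],d['orientation'])
    for n in 'narrow_box wide_box needle_file pin_vice brush marker glue_pack carton tin bench_block tape_roll'.split():
        r=ctrl.mark_of(c,n)
        print(n,[(np.round(x['position'],3).tolist(),round(x['conf'],2)) for x in r[:2]])
s=st();print(s['time'],s['eef_pos'],s['tcp_rot'])
E
```

```text
pics
0.0187
top [0.36372269 0.06994582 1.47598988] [ 0.71058678 -0.70152012  0.04166154 -0.03464489]
narrow_box [([0.614, 0.151, 0.002], 0.75)]
wide_box [([0.617, -0.187, -0.0], 0.73), ([0.425, 0.195, -0.001], 0.5)]
needle_file []
pin_vice [([0.43, 0.086, 0.003], 0.57)]
brush [([0.422, 0.399, -0.001], 0.78)]
marker [([0.424, -0.025, -0.0], 0.5), ([0.424, -0.131, -0.003], 0.16)]
glue_pack [([0.427, -0.128, 0.001], 0.58)]
carton [([0.429, 0.296, 0.002], 0.73)]
tin [([0.428, -0.325, 0.001], 0.82)]
bench_block [([0.424, 0.195, -0.003], 0.66)]
tape_roll [([0.597, 0.44, 0.001], 0.96), ([0.426, 0.194, -0.004], 0.49)]
scene [-0.15322944  0.73884817  0.8457873 ] [-0.3328252   0.8366228  -0.40277049  0.16451632]
narrow_box [([0.614, 0.147, -0.001], 0.97), ([0.432, 0.087, -0.0], 0.31)]
wide_box [([0.423, 0.197, -0.0], 0.41)]
needle_file []
pin_vice [([0.436, 0.091, -0.001], 0.56)]
brush [([0.427, 0.4, 0.0], 0.51)]
marker [([0.422, -0.023, 0.0], 0.53)]
glue_pack [([0.422, -0.128, -0.002], 0.71)]
carton [([0.429, 0.292, 0.001], 0.62)]
tin [([0.428, -0.331, 0.001], 0.35)]
bench_block [([0.425, 0.197, 0.001], 0.95)]
tape_roll [([0.592, 0.442, -0.003], 0.72)]
1.2 [ 0.21924237 -0.63838234  0.23131794] [ 9.86355904e-01  1.64626946e-01 -4.93116841e-06 -9.62611605e-06]
```

View pics/top0.png

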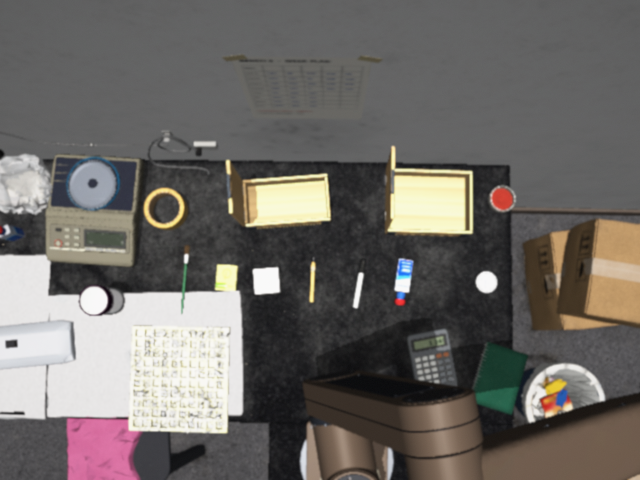

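View pics/scene0.png

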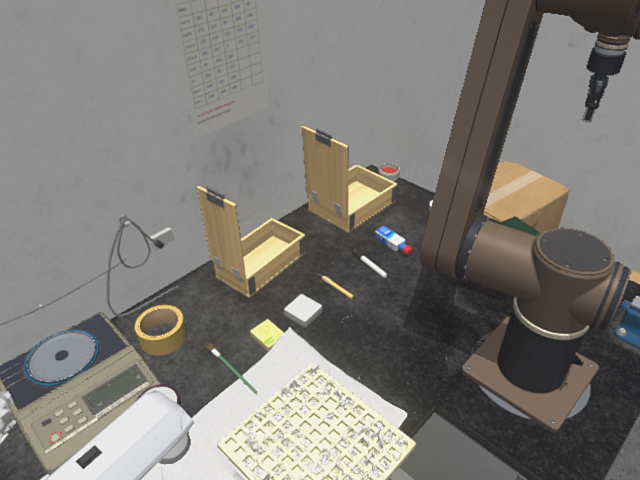

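```bash
cat >> h.py <<'E'
H=dict(pin_vice=.006,brush=.005,marker=.008,glue_pack=.015,carton=.016,tin=.022,needle_file=.006,bench_block=.022)
def meas(n,cam='top',d=None):
    d=d or snap(cam)
    r=ctrl.masks_of(cam,n)
    if not r: return None
    m=r[0]['region'].astype(np.uint8)
    c=np.array([c.reshape(-1,2) for c in [max(cv2.findContours(m,0,cv2.CHAIN_APPROX_NONE)[0],key=len)]][0])
    p=ray(d,np.argwhere(m)[:,::-1],H[n])[:,:2]
    (cx,cy),(w,h),a=cv2.minAreaRect((p*1000).astype(np.float32))
    if w<h: a+=90
    e=np.linalg.svd(p-p.mean(0),full_matrices=False)[2][0]
    return dict(n=n,conf=round(r[0]['conf'],2),mean=p.mean(0).round(4).tolist(),rect=(round(cx),round(cy),round(max(w,h)),round(min(w,h)),round((a+90)%180-90)),pca=round(float(np.degrees(np.arctan(e[1]/e[0]))),1))
def go(x,y,z,psi=None,pinch=True):
    "tool-axis shift from current measured pose to world target; psi deg = world angle of closing axis"
    s=st();Rt=R.from_quat(s['tcp_rot']);p=np.array(s['eef_pos'])
    t=np.array([x,y,z-(ctrl.pinch_z if pinch else 0)])
    v=Rt.inv().apply(t-p);ty=Rt.as_matrix()[:,1];cur=np.degrees(np.arctan2(ty[1],ty[0]))
    rz=0
    if psi is not None: rz=-np.radians((psi-cur+180)%360-180)
    print('t',round(s['time'],2),'tcp',p.round(4),'psi',round(cur,1),'open',round(s['opening'],3),'F',round(float(s['finger_force']),1))
    print('dx dy dz',v.round(4),'rz',round(rz,3),'rows>=',max(np.linalg.norm(v)/.0625,abs(rz)/.188).round(1), 'alt rz',round(rz-np.sign(rz)*np.pi,3))
E
python3 - <<'E'
from h import *
d=snap('top')
for n in H: print(meas(n,d=d))
for n in('narrow_box','wide_box'):
    m=ctrl.masks_of('top',n)[0]['region'];p=ray(d,np.argwhere(m)[:,::-1],.06)
    print(n,cv2.minAreaRect((p[:,:2]*1000).astype(np.float32)),m.sum())
big=cv2.resize(d['pixels'][140:320,140:520],None,fx=2.1,fy=2.1,interpolation=2);cv2.imwrite('pics/c1.png',big[:,:,::-1])
E
```

```text
{'n': 'pin_vice', 'conf': 0.44, 'mean': [0.4237, 0.09], 'rect': (424, 89, 94, 10, -2), 'pca': -1.7}
{'n': 'brush', 'conf': 0.64, 'mean': [0.4579, 0.3972], 'rect': (450, 398, 107, 10, -3), 'pca': -3.3}
{'n': 'marker', 'conf': 0.48, 'mean': [0.4254, -0.0235], 'rect': (424, -23, 117, 12, -9), 'pca': -9.0}
{'n': 'glue_pack', 'conf': 0.86, 'mean': [0.431, -0.1265], 'rect': (425, -125, 112, 36, -9), 'pca': -7.5}
{'n': 'carton', 'conf': 0.68, 'mean': [0.4311, 0.2965], 'rect': (430, 296, 63, 50, -4), 'pca': -11.3}
{'n': 'tin', 'conf': 0.84, 'mean': [0.4265, -0.3267], 'rect': (427, -327, 49, 43, -90), 'pca': -86.2}
None
{'n': 'bench_block', 'conf': 0.91, 'mean': [0.4236, 0.198], 'rect': (424, 198, 64, 63, -85), 'pca': -76.3}
narrow_box ((630.0626831054688, 174.62429809570312), (164.85755920410156, 244.1698455810547), 2.932008743286133) 5104
wide_box ((637.8738403320312, -181.76153564453125), (205.38107299804688, 208.95852661132812), 89.06719970703125) 5745
```

View pics/c1.png

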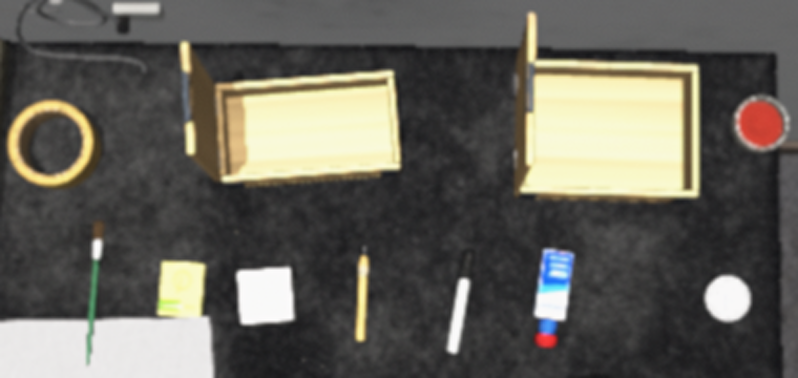

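```bash
python3 - <<'E'
from h import *
d=snap('top')
f=lambda a:ray(d,np.array(a)/2.1+140,.06)[:,:2].round(3)
for a in ([(393,71),(400,169),(222,182),(217,84)],[(697,65),(697,194),(533,61),(522,192)]):
    p=f(a);print(p.tolist(),p.mean(0))
p=f([(98,222),(88,364)]);print(ray(d,np.array([(98,222),(88,364)])/2.1+140,.004))
go(.427,-.327,.15,-90)
E
```

```text
[[0.676, 0.057], [0.565, 0.048], [0.548, 0.246], [0.659, 0.255]] [0.612  0.1515]
[[0.689, -0.287], [0.541, -0.285], [0.69, -0.1], [0.541, -0.088]] [ 0.61525 -0.19   ]
[[0.50635589 0.39583251 0.004     ]
 [0.34294019 0.40177517 0.004     ]]
t 1.8 tcp [ 0.2193 -0.6384  0.2313] psi -71.0 open 1.0 F 0.0
dx dy dz [ 0.2976 -0.227   0.1   ] rz 0.331 rows>= 6.2 alt rz -2.811
```

```bash
python3 -m inch '[[0.2976,-0.227,0.11,0,0,0.331,1],[0.2976,-0.227,0.11,0,0,0.331,1],[0.2976,-0.227,0.11,0,0,0.331,1],[0.2976,-0.227,0.11,0,0,0.331,1],[0.2976,-0.227,0.11,0,0,0.331,1],[0.2976,-0.227,0.11,0,0,0.331,1],[0.2976,-0.227,0.11,0,0,0.331,1],[0.2976,-0.227,0.11,0,0,0.331,1]]' 40; python3 - <<'E'
from h import *
d=snap('top');print(meas('tin',d=d),meas('tin','scene'))
go(.427,-.327,.005,-90,False)
E
```

```text
time: 2.8
eef_pos: [0.4273, -0.3266, 0.1213]
tcp_rot: [1.0, 0.001, -0.0, 0.0]
contact_force: [-0.3, 0.2, 0.2]
opening: 1.001
finger_force: 0.0
None {'n': 'tin', 'conf': 0.15, 'mean': [0.6818, 0.1398], 'rect': (758, 151, 439, 254, 5), 'pca': -15.5}
t 3.0 tcp [ 0.4268 -0.3289  0.1222] psi -90.1 open 1.001 F 0.0
dx dy dz [ 1.000e-04 -2.000e-03  1.172e-01] rz -0.002 rows>= 1.9 alt rz 3.139
```

```bash
python3 -m inch '[[0,0,0.06,0,0,0,1],[0,0,0.1,0,0,0,1],[0,0,0.116,0,0,0,1],[0,0,0.116,0,0,0,1],[0,0,0.116,0,0,0,0],[0,0,0.116,0,0,0,0],[0,0,0.116,0,0,0,0],[0,0,0.116,0,0,0,0],[0,0,0.116,0,0,0,0],[0,0,0.116,0,0,0,0]]' 40; python3 -c "
from h import *
go(.576,-.155,.13,-90,False)"
```

```text
time: 4.25
eef_pos: [0.4282, -0.3282, 0.0076]
tcp_rot: [1.0, 0.0, 0.001, 0.001]
contact_force: [-1.2, 0.7, 5.6]
opening: 0.554
finger_force: 41.2
t 4.25 tcp [ 0.4282 -0.3282  0.0076] psi -90.0 open 0.554 F 41.2
dx dy dz [ 0.1481 -0.1728 -0.1225] rz 0.0 rows>= 4.1 alt rz -3.142
```

```bash
python3 -m inch '[[0,0,-0.06,0,0,0,0],[0,0,-0.12,0,0,0,0],[0.04,-0.04,-0.12,0,0,0,0],[0.08,-0.08,-0.12,0,0,0,0],[0.12,-0.12,-0.12,0,0,0,0],[0.148,-0.16,-0.12,0,0,0,0],[0.148,-0.173,-0.12,0,0,0,0],[0.148,-0.173,-0.12,0,0,0,0]]' 40; python3 -c "
from h import *
snap('scene','s1.png')
go(.576,-.155,.018,-90,False)"
```

```text
time: 5.25
eef_pos: [0.5746, -0.1534, 0.1254]
tcp_rot: [1.0, 0.001, -0.0, 0.0]
contact_force: [-0.1, 0.1, -0.6]
opening: 0.558
finger_force: 41.6
t 5.3 tcp [ 0.5745 -0.1543  0.1254] psi -90.0 open 0.555 F 41.6
dx dy dz [0.0016 0.0007 0.1074] rz 0.0 rows>= 1.7 alt rz -3.141
```

View pics/s1.png

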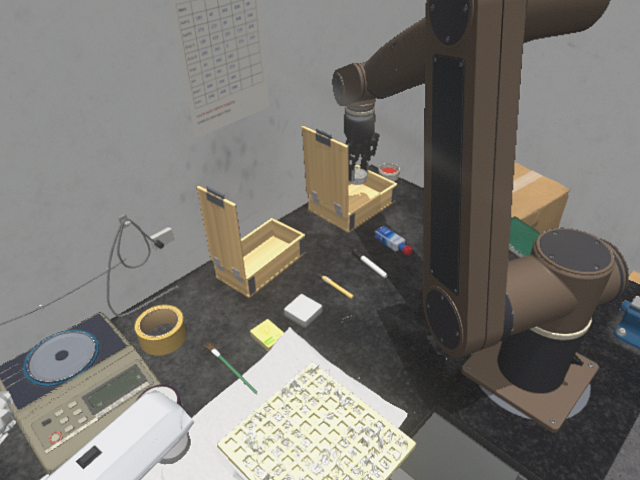

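```bash
python3 -m inch '[[0,0,0.06,0,0,0,0],[0,0,0.1,0,0,0,0],[0.001,0,0.106,0,0,0,0],[0.001,0,0.106,0,0,0,0],[0.001,0,0.106,0,0,0,0.72],[0.001,0,0.106,0,0,0,0.72],[0.001,0,0.05,0,0,0,0.72],[0.001,0,0,0,0,0,0.8],[-0.06,0,0,0,0,0,1],[-0.12,0,0,0,0,0,1]]' 40; python3 -c "
from h import *
go(.437,-.128,.006,-98,False)"
```

```text
time: 6.55
eef_pos: [0.4548, -0.1544, 0.1274]
tcp_rot: [1.0, 0.001, 0.002, 0.001]
contact_force: [-0.1, -0.7, 0.4]
opening: 0.995
finger_force: 0.0
t 6.55 tcp [ 0.4548 -0.1544  0.1274] psi -89.9 open 0.995 F 0.0
dx dy dz [-0.0182 -0.0267  0.1213] rz 0.141 rows>= 2.0 alt rz -3.001
```

```bash
python3 -m inch '[[-0.018,-0.0267,0.04,0,0,0.141,1],[-0.018,-0.0267,0.09,0,0,0.141,1],[-0.018,-0.0267,0.12,0,0,0.141,1],[-0.018,-0.0267,0.12,0,0,0.141,1],[-0.018,-0.0267,0.12,0,0,0.141,0],[-0.018,-0.0267,0.12,0,0,0.141,0],[-0.018,-0.0267,0.12,0,0,0.141,0],[-0.018,-0.0267,0.12,0,0,0.141,0],[-0.018,-0.0267,0.12,0,0,0.141,0]]' 40; python3 -c "
from h import *
snap('scene')
for n in ('tin','glue_pack'): print(n,ctrl.mark_of('scene',n)[:2])
go(.627,-.243,.13,-90,False)"
```

```text
time: 7.68
eef_pos: [0.4382, -0.1279, 0.0068]
tcp_rot: [0.998, -0.07, 0.001, 0.0]
contact_force: [-1.6, 0.8, 6.5]
opening: 0.388
finger_force: 40.0
tin [{'position': [0.5772, -0.1565, 0.0047], 'conf': 0.65}]
glue_pack [{'position': [0.4228, -0.1272, 0.0006], 'conf': 0.81}, {'position': [0.6141, 0.1479, -0.0013], 'conf': 0.48}]
t 7.83 tcp [ 0.4382 -0.1279  0.0068] psi -98.1 open 0.385 F 40.0
dx dy dz [ 0.2034  0.0875 -0.1227] rz -0.141 rows>= 4.0 alt rz 3.0
```

```bash
python3 -m inch '[[0,0,-0.06,0,0,0,0],[0,0,-0.12,0,0,0,0],[0.05,0.02,-0.12,0,0,-0.03,0],[0.1,0.04,-0.12,0,0,-0.07,0],[0.15,0.06,-0.12,0,0,-0.11,0],[0.195,0.08,-0.12,0,0,-0.141,0],[0.203,0.0875,-0.12,0,0,-0.141,0],[0.203,0.0875,-0.12,0,0,-0.141,0],[0.203,0.0875,-0.12,0,0,-0.141,0]]' 40; python3 -c "
from h import *
go(.627,-.243,.018,-90,False)"
```

```text
time: 8.95
eef_pos: [0.6245, -0.2416, 0.125]
tcp_rot: [1.0, -0.0, -0.001, -0.0]
contact_force: [-0.1, 0.1, -1.3]
opening: 0.388
finger_force: 40.5
t 8.95 tcp [ 0.6245 -0.2416  0.125 ] psi -90.0 open 0.388 F 40.5
dx dy dz [0.0026 0.0015 0.1069] rz -0.0 rows>= 1.7 alt rz 3.141
```

```bash
python3 -m inch '[[0,0,0.06,0,0,0,0],[0,0,0.1,0,0,0,0],[0,0,0.106,0,0,0,0],[0,0,0.106,0,0,0,0],[0,0,0.106,0,0,0,0.56],[0,0,0.106,0,0,0,0.56],[0,0,0.05,0,0,0,0.56],[0,0,0,0,0,0,0.6],[-0.06,0,0,0,0,0,0.9],[-0.12,0,0,0,0,0,0.9]]' 40;  python3 -m inch '[[-0.06,-0.02,0,0,0,0,0.9],[-0.075,-0.08,0,0,0,0,0.9],[-0.075,-0.14,0,0,0,0,0.9],[-0.075,-0.20,0,0,0,0,0.9],[-0.075,-0.26,0,0,0,0,0.9],[-0.075,-0.26,0,0,0,0,0.9]]'; python3 -c "
from h import *
d=snap('top')
for n in 'carton pin_vice brush marker bench_block'.split(): print(meas(n,d=d))
print([ctrl.mark_of('top',n)[:1] for n in('glue_pack','tin')])
go(.430,.296,.005,-95,False)"
```

```text
time: 10.2
eef_pos: [0.5057, -0.2433, 0.128]
tcp_rot: [1.0, 0.0, 0.002, 0.002]
contact_force: [-0.6, -0.4, 0.3]
opening: 0.9
finger_force: 0.0
time: 10.95
eef_pos: [0.4307, 0.0209, 0.1264]
tcp_rot: [1.0, 0.003, 0.001, -0.0]
contact_force: [-1.0, -0.8, -0.5]
opening: 0.902
finger_force: 0.0
{'n': 'carton', 'conf': 0.72, 'mean': [0.4301, 0.2961], 'rect': (430, 296, 63, 54, -3), 'pca': -12.9}
{'n': 'pin_vice', 'conf': 0.63, 'mean': [0.4648, 0.0895], 'rect': (465, 90, 2, 2, 1), 'pca': 18.6}
{'n': 'brush', 'conf': 0.58, 'mean': [0.4362, 0.398], 'rect': (429, 397, 157, 11, -2), 'pca': -3.2}
None
{'n': 'bench_block', 'conf': 0.56, 'mean': [0.4238, 0.1982], 'rect': (424, 198, 63, 63, -84), 'pca': 55.4}
[[], [{'position': [0.4306, 0.0867, 0.0045], 'conf': 0.75}]]
t 11.35 tcp [0.431  0.0163 0.1254] psi -90.2 open 0.903 F 0.0
dx dy dz [-0.0017 -0.2797  0.1204] rz 0.085 rows>= 4.9 alt rz -3.057
```

```bash
python3 -m inch '[[0,-0.06,0,0,0,0.05,0.8],[0,-0.12,0,0,0,0.05,0.8],[0,-0.18,0,0,0,0.05,0.8],[0,-0.24,0,0,0,0.05,0.8],[-0.0015,-0.279,0,0,0,0.05,0.8],[-0.0015,-0.279,0.04,0,0,0.05,0.8],[-0.0015,-0.279,0.09,0,0,0.05,0.8],[-0.0015,-0.279,0.119,0,0,0.05,0.8],[-0.0015,-0.279,0.119,0,0,0.05,0.8],[-0.0015,-0.279,0.119,0,0,0.05,0.8]]' 40;  python3 -m inch '[[0,0,0,0,0,0,0],[0,0,0,0,0,0,0],[0,0,0,0,0,0,0],[0,0,0,0,0,0,0],[0,0,-0.06,0,0,0,0],[0,0,-0.12,0,0,0,0],[0,0.06,-0.12,0,0,0,0],[0,0.12,-0.12,0,0,0,0],[0,0.18,-0.12,0,0,0,0],[0,0.24,-0.12,0,0,0,0]]' 40; python3 -c "
from h import *
go(.645,-.155,.130,-90,False)"
```

```text
time: 12.6
eef_pos: [0.4307, 0.2965, 0.0075]
tcp_rot: [1.0, -0.026, 0.001, -0.0]
contact_force: [-0.3, -0.0, -0.2]
opening: 0.801
finger_force: 0.0
time: 13.85
eef_pos: [0.4169, 0.0552, 0.1268]
tcp_rot: [1.0, -0.025, 0.001, 0.0]
contact_force: [1.0, 0.3, 0.7]
opening: 0.542
finger_force: 41.5
t 13.85 tcp [0.4169 0.0552 0.1268] psi -92.8 open 0.542 F 41.5
dx dy dz [ 0.2382  0.1987 -0.0027] rz -0.049 rows>= 5.0 alt rz 3.092
```

```bash
python3 -m inch '[[0.01,0.06,0,0,0,-0.02,0],[0.02,0.12,0,0,0,-0.049,0],[0.03,0.18,0,0,0,-0.049,0],[0.06,0.1985,0,0,0,-0.049,0],[0.12,0.1985,0,0,0,-0.049,0],[0.18,0.1985,0,0,0,-0.049,0],[0.23,0.1985,0,0,0,-0.049,0],[0.238,0.1985,0,0,0,-0.049,0],[0.238,0.1985,0,0,0,-0.049,0]]' 40; python3 -c "
from h import *
go(.645,-.155,.018,-90,False)
snap('scene','s2.png');snap('top');print([ctrl.mark_of('top',n)[:1] for n in('glue_pack','marker','pin_vice')])"
```

```text
time: 14.98
eef_pos: [0.6445, -0.1531, 0.1259]
tcp_rot: [1.0, -0.0, -0.001, -0.0]
contact_force: [-0.4, -0.6, -1.7]
opening: 0.546
finger_force: 41.5
t 14.97 tcp [ 0.6445 -0.1531  0.1259] psi -90.0 open 0.546 F 41.5
dx dy dz [0.0007 0.002  0.1079] rz -0.001 rows>= 1.7 alt rz 3.141
[[], [{'position': [0.4251, -0.0265, -0.0012], 'conf': 0.75}], [{'position': [0.4296, 0.0865, 0.0044], 'conf': 0.51}]]
```

View pics/s2.png

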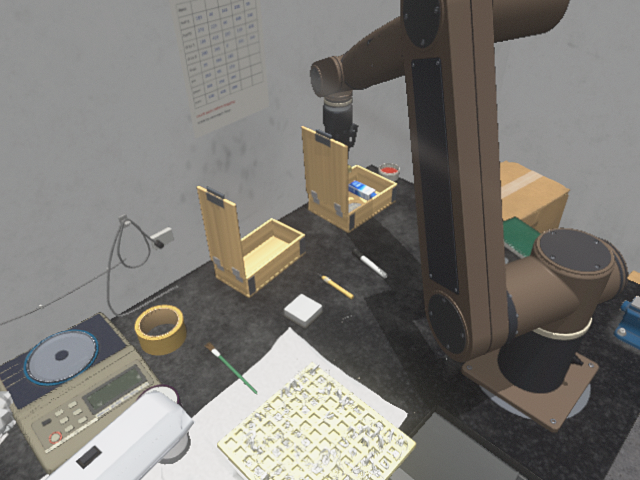

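```bash
python3 -m inch '[[0,0.002,0.06,0,0,0,0],[0,0.002,0.1,0,0,0,0],[0,0.002,0.108,0,0,0,0],[0,0.002,0.108,0,0,0,0],[0,0.002,0.108,0,0,0,0.7],[0,0.002,0.108,0,0,0,0.7],[0,0.002,0.05,0,0,0,0.7],[0,0.002,0,0,0,0,0.7],[-0.06,0.002,0,0,0,0,0.7],[-0.12,0.002,0,0,0,0,0.5]]' 40;  python3 -m inch '[[-0.06,0,0,0,0,0,0.5],[-0.09,-0.05,0,0,0,0,0.5],[-0.09,-0.11,0,0,0,0,0.5],[-0.09,-0.11,0,0,0,0,0.5]]'; python3 -c "
from h import *
d=snap('scene')
print([meas(n,'scene',d) for n in('marker',)])
go(.428,-.024,.004,-99,False)"
```

```text
time: 16.48
eef_pos: [0.5251, -0.1558, 0.1289]
tcp_rot: [1.0, -0.0, 0.002, 0.001]
contact_force: [-0.9, -0.3, -0.6]
opening: 0.511
finger_force: 0.0
time: 16.98
eef_pos: [0.4348, -0.0423, 0.1273]
tcp_rot: [1.0, 0.002, 0.001, 0.0]
contact_force: [0.1, -0.2, -0.0]
opening: 0.503
finger_force: 0.0
[{'n': 'marker', 'conf': 0.8, 'mean': [0.4256, -0.0264], 'rect': (422, -26, 120, 18, -10), 'pca': -9.8}]
t 17.07 tcp [ 0.4358 -0.045   0.1275] psi -90.0 open 0.501 F 0.0
dx dy dz [-0.0081 -0.0212  0.1235] rz 0.158 rows>= 2.0 alt rz -2.984
```

```bash
python3 -m inch '[[-0.008,-0.019,0.04,0,0,0.158,0.5],[-0.008,-0.019,0.09,0,0,0.158,0.5],[-0.008,-0.019,0.123,0,0,0.158,0.5],[-0.008,-0.019,0.123,0,0,0.158,0.5],[-0.008,-0.019,0.123,0,0,0.158,0],[-0.008,-0.019,0.123,0,0,0.158,0],[-0.008,-0.019,0.123,0,0,0.158,0],[-0.008,-0.019,0.123,0,0,0.158,0],[-0.008,-0.019,0.07,0,0,0.158,0],[-0.008,-0.019,0,0,0,0.158,0]]' 40; python3 -c "
from h import *
go(.632,.152,.130,4.8,False)"
```

```text
time: 18.32
eef_pos: [0.4259, -0.0257, 0.1193]
tcp_rot: [0.997, -0.079, -0.002, -0.0]
contact_force: [1.3, -0.1, 0.5]
opening: 0.135
finger_force: 41.7
t 18.32 tcp [ 0.4259 -0.0257  0.1193] psi -99.1 open 0.135 F 41.7
dx dy dz [ 0.1753 -0.2081 -0.0112] rz -1.814 rows>= 9.6 alt rz 1.328
```

```bash
python3 -m inch '[[0.0175,-0.021,0,0,0,-0.18,0],[0.035,-0.042,0,0,0,-0.36,0],[0.0525,-0.063,0,0,0,-0.54,0],[0.07,-0.084,-0.01,0,0,-0.72,0],[0.0875,-0.105,-0.01,0,0,-0.9,0],[0.105,-0.126,-0.01,0,0,-1.08,0],[0.1225,-0.147,-0.01,0,0,-1.26,0],[0.14,-0.168,-0.01,0,0,-1.44,0],[0.1575,-0.189,-0.01,0,0,-1.62,0],[0.175,-0.208,-0.01,0,0,-1.8,0]]' 40; python3 -c "
from h import *
go(.632,.152,.020,4.8,False)
snap('top');print([(n,ctrl.mark_of('top',n)[:1]) for n in('marker','narrow_box')])
snap('scene','s3.png')"
```

```text
time: 19.58
eef_pos: [0.6333, 0.1524, 0.1291]
tcp_rot: [0.68, 0.734, 0.0, 0.0]
contact_force: [-0.3, 0.1, -1.1]
opening: 0.134
finger_force: 41.7
t 19.57 tcp [0.6333 0.1524 0.1291] psi 4.4 open 0.134 F 41.7
dx dy dz [-0.0003 -0.0014  0.1091] rz -0.007 rows>= 1.7 alt rz 3.134
[('marker', []), ('narrow_box', [{'position': [0.5951, 0.4381, 0.0036], 'conf': 0.25}])]
```

View pics/s3.png

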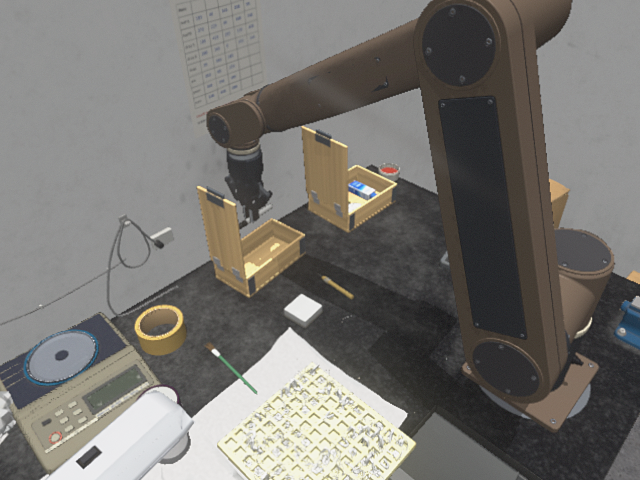

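```bash
python3 -m inch '[[0,-0.001,0.06,0,0,0,0],[0,-0.001,0.1,0,0,0,0],[0,-0.001,0.109,0,0,0,0],[0,-0.001,0.109,0,0,0,0],[0,-0.001,0.109,0,0,0,0.28],[0,-0.001,0.109,0,0,0,0.28],[0,-0.001,0.05,0,0,0,0.28],[0,-0.001,0,0,0,0,0.28],[0,-0.06,0,0,0,0,0.4],[0,-0.12,0,0,0,0,0.4]]' 40; python3 -c "
from h import *
go(.430,.3985,.129,-92,False)
snap('scene');print([(n,ctrl.mark_of('scene',n)[:1]) for n in('marker','brush','pin_vice')])
"
```

```text
time: 21.02
eef_pos: [0.5135, 0.1431, 0.1313]
tcp_rot: [0.682, 0.731, 0.002, 0.002]
contact_force: [-0.2, 0.7, 0.2]
opening: 0.402
finger_force: 0.0
t 21.02 tcp [0.5135 0.1431 0.1313] psi 4.0 open 0.402 F 0.0
dx dy dz [ 0.2606 -0.0655  0.002 ] rz 1.675 rows>= 8.9 alt rz -1.466
[('marker', [{'position': [0.6334, 0.1493, 0.0071], 'conf': 0.69}]), ('brush', [{'position': [0.4235, 0.4013, 0.0001], 'conf': 0.65}]), ('pin_vice', [{'position': [0.4325, 0.0866, 0.0026], 'conf': 0.54}])]
```

```bash
python3 -m inch '[[0,-0.06,0,0,0,-0.18,0.35],[0.04,-0.08,0,0,0,-0.36,0.35],[0.08,-0.09,0,0,0,-0.54,0.35],[0.12,-0.08,0,0,0,-0.72,0.35],[0.16,-0.075,0,0,0,-0.9,0.35],[0.2,-0.07,0,0,0,-1.08,0.35],[0.24,-0.067,0,0,0,-1.26,0.35],[0.2606,-0.0655,0,0,0,-1.44,0.35],[0.2606,-0.0655,0,0,0,-1.466,0.35],[0.2606,-0.0655,0,0,0,-1.466,0.35]]' 40; python3 -c "
from h import *
d=snap('scene');print(meas('brush','scene',d))
go(.430,.399,.0035,88,False)
"
```

```text
time: 22.48
eef_pos: [0.4307, 0.3986, 0.1293]
tcp_rot: [0.019, 1.0, 0.0, 0.001]
contact_force: [-0.3, 0.1, -0.2]
opening: 0.348
finger_force: 0.0
{'n': 'brush', 'conf': 0.8, 'mean': [0.4278, 0.3983], 'rect': (424, 398, 159, 12, -3), 'pca': -2.7}
t 22.57 tcp [0.4303 0.3979 0.1291] psi 87.9 open 0.348 F 0.0
dx dy dz [0.0004 0.001  0.1256] rz -0.002 rows>= 2.0 alt rz 3.139
```

```bash
python3 -m inch '[[0,0,0.06,0,0,0,0.35],[0,0,0.11,0,0,0,0.35],[0,0,0.1255,0,0,0,0.35],[0,0,0.1255,0,0,0,0.35],[0,0,0.1255,0,0,0,0],[0,0,0.1255,0,0,0,0],[0,0,0.1255,0,0,0,0],[0,0,0.1255,0,0,0,0],[0,0,0.07,0,0,0,0],[0,0,0,0,0,0,0]]' 40; python3 -c "
from h import *
d=snap('scene');print(ctrl.mark_of('scene','brush')[:1])
go(.590,.149,.131,4.8,False)
"
```

```text
time: 23.82
eef_pos: [0.4292, 0.3982, 0.1227]
tcp_rot: [0.017, 1.0, -0.0, -0.0]
contact_force: [0.6, 0.8, 1.7]
opening: 0.003
finger_force: 0.0
[{'position': [0.4264, 0.4008, 0.0003], 'conf': 0.71}]
t 23.93 tcp [0.4348 0.402  0.1319] psi 88.0 open 0.0 F 0.0
dx dy dz [-0.1639 -0.2475  0.0007] rz 1.452 rows>= 7.7 alt rz -1.689
```

```bash
python3 -m inch '[[0,0,0,0,0,0,0.22],[0,0,0.06,0,0,0,0.22],[0,0,0.11,0,0,0,0.22],[0,0,0.128,0,0,0,0.22],[0,0,0.128,0,0,0,0.22],[0,0,0.128,0,0,0,0.22]]' 40; python3 -c "
from h import *
d=snap('top')
cv2.imwrite('pics/b1.png',cv2.resize(d['pixels'][230:330,140:260],None,fx=5,fy=5)[:,:,::-1])
s=snap('scene');cv2.imwrite('pics/b2.png',cv2.resize(s['pixels'][300:420,150:310],None,fx=5,fy=5)[:,:,::-1])
go(.430,.399,.001,88,False)
print(st()['contact_force'])
"
```

```text
time: 24.68
eef_pos: [0.4275, 0.3972, -0.0]
tcp_rot: [0.016, 1.0, -0.004, -0.005]
contact_force: [-19.6, -15.0, 48.6]
opening: 0.221
finger_force: 24.2
t 24.77 tcp [ 0.4275  0.3971 -0.    ] psi 88.2 open 0.218 F 24.1
dx dy dz [-0.0024  0.0019 -0.0011] rz 0.003 rows>= 0.1 alt rz -3.138
[-18.79672597 -15.36166345  48.91220235]
```

View pics/b2.png

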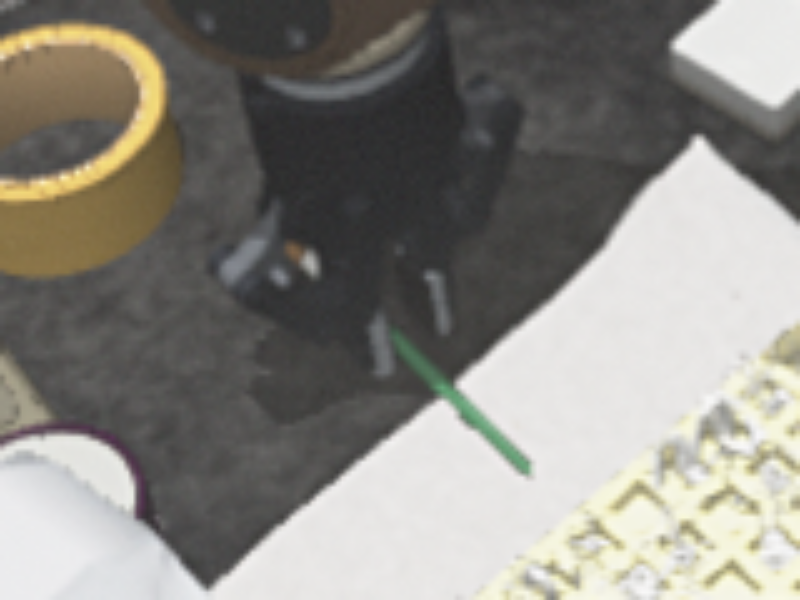

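```bash
python3 -m inch '[[0,0,-0.03,0,0,0,0.4],[0,0,-0.1,0,0,0,0.5],[-0.06,0,-0.13,0,0,0,0.5],[-0.12,0,-0.13,0,0,0,0.5]]' 40; python3 -c "
from h import *
go(.430,.399,.1,88,False)
d=snap('scene');print(ray(d,[(395/5+150,335/5+300),(530/5+150,468/5+300)],.003))
print(meas('brush','scene',d),ctrl.mark_of('scene','brush')[:1])
d=snap('top');print(meas('brush','top',d),ctrl.mark_of('top','brush')[:1])
cv2.imwrite('pics/b3.png',cv2.resize(d['pixels'][230:330,140:260],None,fx=5,fy=5)[:,:,::-1])
"
```

```text
time: 25.28
eef_pos: [0.5466, 0.3956, 0.1265]
tcp_rot: [0.016, 1.0, 0.001, 0.002]
contact_force: [0.6, 0.4, 0.3]
opening: 0.499
finger_force: 0.0
t 25.27 tcp [0.5466 0.3956 0.1265] psi 88.1 open 0.499 F 0.0
dx dy dz [ 0.1167 -0.0005  0.026 ] rz 0.002 rows>= 1.9 alt rz -3.14
[[0.42651944 0.39857464 0.003     ]
 [0.34163638 0.40212384 0.003     ]]
{'n': 'brush', 'conf': 0.62, 'mean': [0.4223, 0.4017], 'rect': (422, 402, 164, 10, -2), 'pca': -2.1} [{'position': [0.429, 0.4028, 0.0023], 'conf': 0.49}]
None []
```

View pics/b3.png

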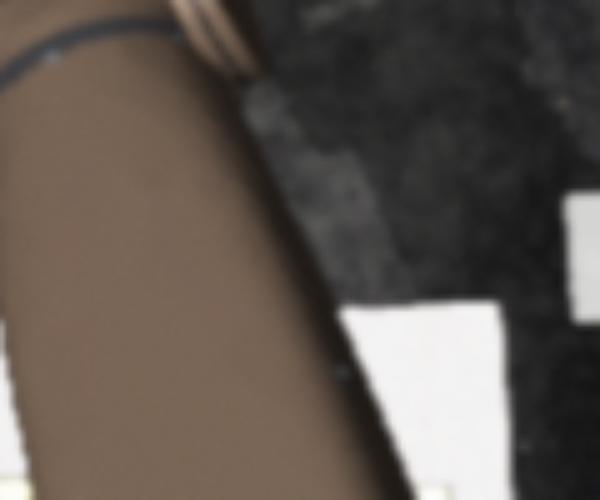

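```bash
python3 -m inch '[[0.06,0,0,0,0,0,0.35],[0.115,-0.004,0,0,0,0,0.35],[0.115,-0.004,0.03,0,0,0,0.35],[0.115,-0.004,0.06,0,0,0,0.35],[0.115,-0.004,0.06,0,0,0,0.35]]' 40; python3 -c "
from h import *
P=[]
for i in range(8): snap('scene');P.append(st()['eef_pos'])
P=np.array(P);print(P.mean(0),P.std(0))
go(.435,.401,.003,88,False)
"
```

```text
time: 26.2
eef_pos: [0.4259, 0.3931, 0.0598]
tcp_rot: [0.017, 1.0, -0.002, -0.003]
contact_force: [0.1, 0.4, 0.3]
opening: 0.351
finger_force: 0.0
[0.42995423 0.39484216 0.06391075] [0.00101143 0.00035988 0.00090935]
t 26.6 tcp [0.4305 0.3948 0.0641] psi 88.0 open 0.351 F 0.0
dx dy dz [-0.0042  0.0063  0.0611] rz 0.0 rows>= 1.0 alt rz -3.142
```

```bash
python3 -m inch '[[-0.004,0.0063,0,0,0,0,0.35],[-0.004,0.0063,0.03,0,0,0,0.35],[-0.004,0.0063,0.05,0,0,0,0.35],[-0.004,0.0063,0.06,0,0,0,0.35],[-0.004,0.0063,0.062,0,0,0,0.35],[-0.004,0.0063,0.062,0,0,0,0.35],[-0.004,0.0063,0.062,0,0,0,0.35],[-0.004,0.0063,0.062,0,0,0,0.35]]' 40; python3 -m inch '[[0,0,0,0,0,0,0],[0,0,0,0,0,0,0],[0,0,0,0,0,0,0],[0,0,0,0,0,0,0],[0,0,0,0,0,0,0]]' 30
```

```text
time: 27.6
eef_pos: [0.4345, 0.4009, 0.0018]
tcp_rot: [0.017, 1.0, 0.0, 0.001]
contact_force: [-0.6, 0.4, -0.3]
opening: 0.349
finger_force: 0.0
time: 28.22
eef_pos: [0.4343, 0.4007, 0.0013]
tcp_rot: [0.017, 1.0, 0.0, 0.0]
contact_force: [-1.6, -0.9, 3.0]
opening: 0.054
finger_force: 31.7
```

Gripped (opening 0.054). Lift and check the carry target.

```bash
python3 -m inch '[[0,0,-0.04,0,0,0,0],[0,0,-0.09,0,0,0,0],[0,0,-0.14,0,0,0,0],[0,0,-0.14,0,0,0,0]]' 40; python3 -c "
from h import *
d=snap('scene');print(ctrl.mark_of('scene','brush')[:1])
go(.593,.150,.14,4.8,False)
"
```

```text
time: 28.72
eef_pos: [0.4369, 0.4025, 0.1465]
tcp_rot: [0.017, 1.0, 0.003, 0.004]
contact_force: [-0.6, 0.7, -0.4]
opening: 0.054
finger_force: 41.7
[{'position': [0.4286, 0.4049, 0.1443], 'conf': 0.61}]
t 28.82 tcp [0.4339 0.4005 0.1409] psi 88.0 open 0.052 F 41.7
dx dy dz [-0.1677 -0.2449  0.0009] rz 1.452 rows>= 7.7 alt rz -1.689
```

```bash
python3 -m inch '[[0,-0.035,0,0,0,0.18,0],[0,-0.07,0,0,0,0.36,0],[0,-0.11,0,0,0,0.54,0],[0,-0.15,0,0,0,0.72,0],[0,-0.19,0,0,0,0.9,0],[0,-0.23,0,0,0,1.08,0],[-0.01,-0.257,0,0,0,1.26,0],[-0.03,-0.257,0,0,0,1.44,0],[-0.06,-0.257,0,0,0,1.452,0],[-0.06,-0.257,0,0,0,1.452,0]]' 40; python3 -c "
from h import *
d=snap('scene','s4.png')
go(.593,.138,.14,4.8,False)
"
```

```text
time: 30.08
eef_pos: [0.4849, 0.1412, 0.1388]
tcp_rot: [0.677, 0.736, -0.001, -0.001]
contact_force: [-0.0, 0.4, -0.7]
opening: 0.057
finger_force: 41.7
t 30.12 tcp [0.4838 0.1414 0.1387] psi 4.8 open 0.052 F 41.7
dx dy dz [-0.0126  0.1085 -0.0018] rz -0.0 rows>= 1.7 alt rz 3.142
```

View pics/s4.png

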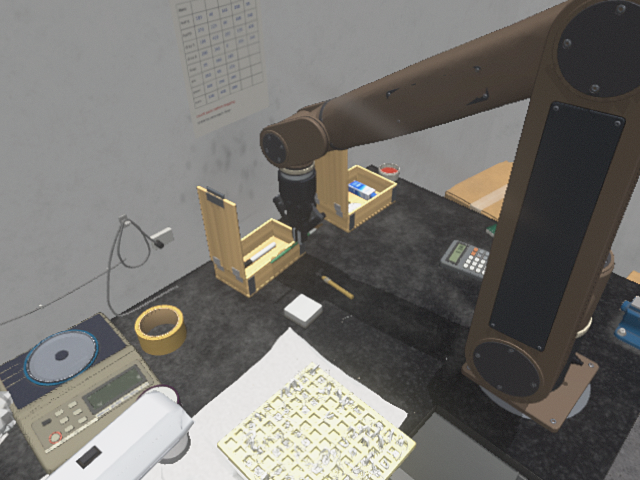

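```bash
python3 -m inch '[[-0.006,0.05,0,0,0,0,0],[-0.0126,0.1,0,0,0,0,0],[-0.0126,0.1085,0,0,0,0,0],[-0.0126,0.1085,0,0,0,0,0],[-0.0126,0.1085,0.05,0,0,0,0],[-0.0126,0.1085,0.1,0,0,0,0],[-0.0126,0.1085,0.118,0,0,0,0],[-0.0126,0.1085,0.122,0,0,0,0],[-0.0126,0.1085,0.122,0,0,0,0],[-0.0126,0.1085,0.122,0,0,0,0]]' 40; python3 -m inch '[[0,0,0,0,0,0,0.2],[0,0,0,0,0,0,0.2],[0,0,-0.06,0,0,0,0.2],[0,0,-0.11,0,0,0,0.2],[0,-0.06,-0.11,0,0,0,0.35],[0,-0.12,-0.11,0,0,0,0.35]]' 40; python3 -c "
from h import *
d=snap('scene');print(ctrl.mark_of('scene','brush')[:1],ctrl.mark_of('scene','marker')[:1],ctrl.mark_of('scene','pin_vice')[:1],meas('pin_vice','scene',d))
go(.43,.088,.06,-92,False)
"
```

```text
time: 31.38
eef_pos: [0.5959, 0.1384, 0.0214]
tcp_rot: [0.677, 0.736, 0.001, 0.001]
contact_force: [-0.6, -0.5, -0.1]
opening: 0.052
finger_force: 41.7
time: 32.12
eef_pos: [0.4744, 0.128, 0.1303]
tcp_rot: [0.677, 0.736, 0.001, 0.001]
contact_force: [-0.1, 0.3, -0.2]
opening: 0.347
finger_force: 0.0
[{'position': [0.4229, 0.1993, -0.0016], 'conf': 0.15}] [{'position': [0.6306, 0.1523, 0.0077], 'conf': 0.61}] [{'position': [0.432, 0.0855, -0.0008], 'conf': 0.72}] {'n': 'pin_vice', 'conf': 0.72, 'mean': [0.4138, 0.0871], 'rect': (421, 87, 97, 13, -1), 'pca': -2.1}
t 32.38 tcp [0.4756 0.1282 0.1299] psi 4.8 open 0.35 F 0.0
dx dy dz [-0.0363 -0.049   0.0698] rz 1.69 rows>= 9.0 alt rz -1.452
```

```bash
python3 -m inch '[[-0.005,-0.03,0,0,0,-0.18,0.35],[-0.01,-0.049,0,0,0,-0.36,0.35],[-0.02,-0.049,0,0,0,-0.54,0.35],[-0.03,-0.049,0,0,0,-0.72,0.35],[-0.0363,-0.049,0,0,0,-0.9,0.35],[-0.0363,-0.049,0,0,0,-1.08,0.35],[-0.0363,-0.049,0,0,0,-1.26,0.35],[-0.0363,-0.049,0.03,0,0,-1.44,0.35],[-0.0363,-0.049,0.07,0,0,-1.452,0.35],[-0.0363,-0.049,0.07,0,0,-1.452,0.35]]' 40; python3 -c "
from h import *
for i in range(5): d=snap('scene')
m=meas('pin_vice','scene',d);print(m)
go(.43,.0875,.0025,88,False)
"
```

```text
time: 33.62
eef_pos: [0.4283, 0.0878, 0.0571]
tcp_rot: [0.018, 1.0, 0.0, -0.003]
contact_force: [0.5, 0.3, 0.1]
opening: 0.35
finger_force: 0.0
{'n': 'pin_vice', 'conf': 0.65, 'mean': [0.9227, -0.3699], 'rect': (855, -331, 416, 134, -43), 'pca': -45.8}
t 33.92 tcp [0.4307 0.0879 0.0609] psi 88.0 open 0.353 F 0.0
dx dy dz [ 0.0009 -0.0004  0.0584] rz 0.0 rows>= 0.9 alt rz -3.141
```

```bash
python3 -m inch '[[0,0,0.03,0,0,0,0.35],[0,0,0.05,0,0,0,0.35],[0,0,0.058,0,0,0,0.35],[0,0,0.058,0,0,0,0.35],[0,0,0.058,0,0,0,0.35],[0,0,0.058,0,0,0,0],[0,0,0.058,0,0,0,0],[0,0,0.058,0,0,0,0],[0,0,0.058,0,0,0,0],[0,0,0.058,0,0,0,0]]' 40;python3 -m inch '[[0,0,-0.04,0,0,0,0],[0,0,-0.09,0,0,0,0],[0,0,-0.13,0,0,0,0],[0,0,-0.13,0,0,0,0]]' 40;  python3 -c "
from h import *
d=snap('scene')
snap('top')
go(.612,.145,.13,4.8,False)
"
```

```text
time: 35.17
eef_pos: [0.4298, 0.0879, 0.002]
tcp_rot: [0.017, 1.0, 0.0, 0.001]
contact_force: [-0.9, 0.2, 5.8]
opening: 0.108
finger_force: 41.6
time: 35.67
eef_pos: [0.4314, 0.0879, 0.1346]
tcp_rot: [0.017, 1.0, -0.0, 0.004]
contact_force: [0.2, -0.8, -0.5]
opening: 0.104
finger_force: 40.9
t 35.77 tcp [0.4285 0.0879 0.1305] psi 88.0 open 0.11 F 40.9
dx dy dz [-0.1814  0.0634  0.0004] rz 1.452 rows>= 7.7 alt rz -1.689
```

```bash
python3 -m inch '[[0,0.01,0,0,0,0.18,0],[0,0.02,0,0,0,0.36,0],[0,0.03,0,0,0,0.54,0],[-0.02,0.04,0,0,0,0.72,0],[-0.04,0.05,0,0,0,0.9,0],[-0.07,0.06,0,0,0,1.08,0],[-0.1,0.0634,0,0,0,1.26,0],[-0.14,0.0634,0,0,0,1.44,0],[-0.18,0.0634,0,0,0,1.452,0],[-0.1814,0.0634,0,0,0,1.452,0]]' 40; python3 -c "
from h import *
for i in range(3): d=snap('scene')
cv2.imwrite('pics/s5.png',cv2.resize(d['pixels'][120:320,180:420],None,fx=3,fy=3)[:,:,::-1])
go(.612,.145,.035,4.8,False)
"
```

```text
time: 37.02
eef_pos: [0.6129, 0.1444, 0.1278]
tcp_rot: [0.677, 0.736, -0.002, -0.001]
contact_force: [-0.5, -0.7, -0.4]
opening: 0.107
finger_force: 40.9
t 37.17 tcp [0.6105 0.1449 0.1286] psi 4.8 open 0.109 F 40.9
dx dy dz [-0.0001  0.0019  0.0936] rz 0.0 rows>= 1.5 alt rz -3.141
```

View pics/s5.png

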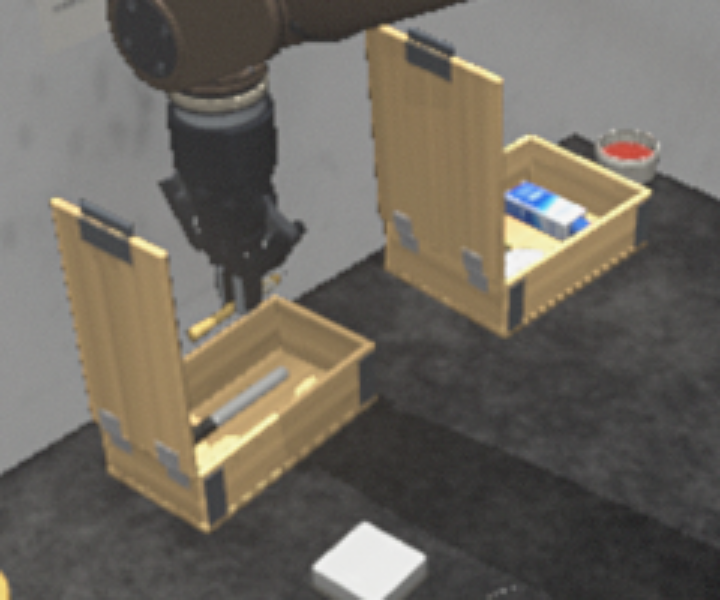

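```bash
python3 -m inch '[[0,0.002,0.04,0,0,0,0],[0,0.002,0.08,0,0,0,0],[0,0.002,0.098,0,0,0,0],[0,0.002,0.098,0,0,0,0],[0,0.002,0.098,0,0,0,0],[0,0.002,0.098,0,0,0,0.25],[0,0.002,0.098,0,0,0,0.25],[0,0.002,0.04,0,0,0,0.25],[0,0.002,0,0,0,0,0.25],[0,-0.05,-0.02,0,0,0,0]]' 40;python3 -m inch '[[0,-0.06,-0.05,0,0,0,0],[0,-0.12,-0.1,0,0,0,0],[-0.06,-0.12,-0.1,0,0,0,0],[-0.12,-0.12,-0.15,0,0,0,0],[-0.18,-0.12,-0.15,0,0,0,0],[-0.24,-0.12,-0.15,0,0,0,0]]' 40;  python3 -c "
from h import *
d=snap('top')
cv2.imwrite('pics/t5.png',cv2.resize(d['pixels'][140:320,140:520],None,fx=2.1,fy=2.1,interpolation=2)[:,:,::-1])
go(.612,.145,.3,4.8,False)
"
```

```text
time: 38.42
eef_pos: [0.5665, 0.1406, 0.1559]
tcp_rot: [0.677, 0.736, 0.003, 0.003]
contact_force: [-0.9, -0.8, 1.0]
opening: 0.05
finger_force: 0.0
time: 39.17
eef_pos: [0.4626, -0.0988, 0.3034]
tcp_rot: [0.677, 0.736, 0.001, 0.003]
contact_force: [0.6, -0.1, -0.9]
opening: 0.003
finger_force: 0.0
t 39.23 tcp [ 0.4626 -0.1056  0.3027] psi 4.5 open 0.0 F 0.0
dx dy dz [0.2382 0.1685 0.0012] rz -0.006 rows>= 4.7 alt rz 3.136
```

View pics/t5.png

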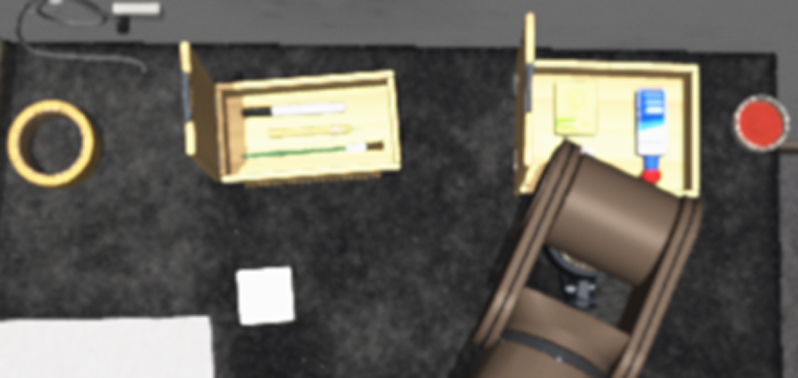

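```bash
python3 -m inch '[[0.06,0.01,-0.01,0,0,0.079,0],[0.103,0.02,-0.01,0,0,0.079,0],[0.105,0.08,-0.01,0,0,0.079,0],[0.107,0.14,-0.01,0,0,0.079,0],[0.107,0.144,-0.01,0,0,0.079,0],[0.107,0.144,-0.01,0,0,0.079,0]]' 40;  python3 -c "
from h import *
for i in range(4): d=snap('scene')
print([(n,ctrl.mark_of('scene',n)[:1]) for n in ('tin','carton','glue_pack')])
cv2.imwrite('pics/s6.png',cv2.resize(d['pixels'][100:320,170:430],None,fx=3,fy=2.7)[:,:,::-1])
go(.615,-.02,.23,0,False)
"
```

```text
time: 39.98
eef_pos: [0.5964, 0.022, 0.3105]
tcp_rot: [0.705, 0.709, -0.0, -0.0]
contact_force: [-1.4, 0.1, -0.1]
opening: -0.004
finger_force: 0.0
[('tin', [{'position': [0.58, -0.1565, 0.0055], 'conf': 0.63}]), ('carton', [{'position': [0.6129, 0.1479, 0.0001], 'conf': 0.23}]), ('glue_pack', [{'position': [0.6088, -0.2443, 0.0059], 'conf': 0.87}])]
t 40.33 tcp [0.5962 0.0217 0.3116] psi 0.3 open 0.002 F 0.0
dx dy dz [-0.0417  0.0185  0.0817] rz 0.005 rows>= 1.5 alt rz -3.137
```

View pics/s6.png

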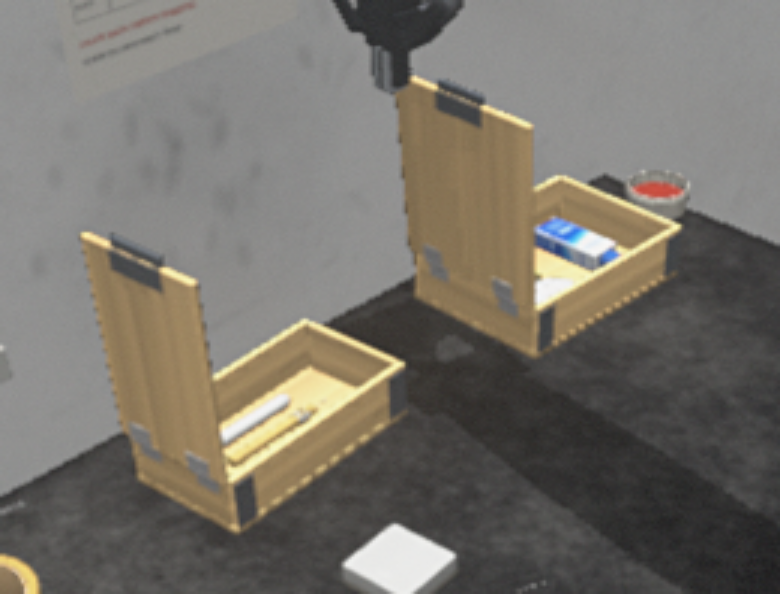

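```bash
python3 -m inch '[[-0.02,0.0185,0.04,0,0,0,0],[-0.0417,0.0185,0.08,0,0,0,0],[-0.0417,0.0185,0.0817,0,0,0,0],[-0.0417,0.0185,0.0817,0,0,0,0],[-0.0417,0.0185,0.0817,0,0,0,0]]' 40;  python3 -c "
from h import *
for i in range(2): d=snap('scene')
go(.615,-.241,.067,0,False)
"
```

```text
time: 40.95
eef_pos: [0.6165, -0.0193, 0.2318]
tcp_rot: [0.705, 0.709, 0.001, 0.002]
contact_force: [0.2, -0.3, 0.2]
opening: 0.0
finger_force: 0.0
t 41.05 tcp [ 0.6163 -0.0193  0.2312] psi 0.3 open 0.0 F 0.0
dx dy dz [-0.2215 -0.0031  0.1643] rz 0.006 rows>= 4.4 alt rz -3.136
```

```bash
python3 -m inch '[[-0.025,0,0,0,0,0,0],[-0.05,0,0.006,0,0,0,0],[-0.0785,0,0.0075,0,0,0,0],[-0.1065,0,0.014,0,0,0,0],[-0.133,0,0.025,0,0,0,0],[-0.157,0,0.04,0,0,0,0],[-0.1785,0,0.06,0,0,0,0]]'; python3 -m inch '[[-0.0175,0,0.023,0,0,0,0],[-0.031,0,0.048,0,0,0,0],[-0.0395,0,0.076,0,0,0,0],[-0.043,0,0.1,0,0,0,0],[-0.043,0,0.106,0,0,0,0],[-0.043,0,0.109,0,0,0,0],[-0.043,0,0.109,0,0,0,0],[-0.043,0,0.109,0,0,0,0]]';  python3 -c "
from h import *
d=snap('scene','s7.png')
go(.615,-.05,.3,0,False)
"
```

```text
time: 41.92
eef_pos: [0.617, -0.1995, 0.1692]
tcp_rot: [0.705, 0.709, 0.0, 0.001]
contact_force: [0.6, 0.3, -0.2]
opening: 0.001
finger_force: 0.4
time: 42.92
eef_pos: [0.617, -0.2421, 0.067]
tcp_rot: [0.705, 0.709, -0.001, -0.001]
contact_force: [-14.5, 6.5, 31.2]
opening: -0.001
finger_force: 15.7
t 42.98 tcp [ 0.6169 -0.2421  0.067 ] psi 0.4 open 0.001 F 15.7
dx dy dz [ 0.1921 -0.0013 -0.233 ] rz 0.006 rows>= 4.8 alt rz -3.135
```

View pics/s7.png

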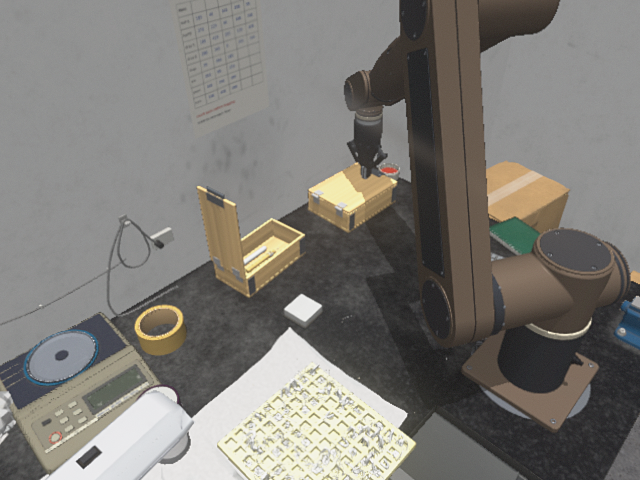

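```bash
python3 -m inch '[[0,0,-0.06,0,0,0,0],[0,0,-0.12,0,0,0,0],[0,0,-0.18,0,0,0,0],[0,0,-0.25,0,0,0,0],[0.05,0,-0.27,0,0,0,0],[0.11,0,-0.27,0,0,0,0],[0.17,0,-0.27,0,0,0,0],[0.23,0,-0.27,0,0,0,0],[0.29,0,-0.27,0,0,-0.08,0],[0.35,0,-0.27,0,0,-0.08,0]]';python3 -m inch '[[0.06,0,0,0,0,0,0],[0.12,0,0,0,0,0,0],[0.18,0,0,0,0,0,0],[0.22,0,0,0,0,0,0],[0.22,0,0,0,0,0,0],[0.22,0,0,0,0,0,0]]'; python3 -c "
from h import *
for i in range(2): d=snap('scene')
go(.598,.319,.23,4.8,False)
"
```

```text
time: 44.22
eef_pos: [0.6146, 0.1103, 0.3281]
tcp_rot: [0.676, 0.737, -0.001, -0.001]
contact_force: [0.2, -0.4, 0.9]
opening: 0.005
finger_force: 0.0
time: 44.98
eef_pos: [0.5963, 0.3273, 0.3284]
tcp_rot: [0.676, 0.737, -0.001, -0.0]
contact_force: [0.5, 0.3, -0.0]
opening: -0.001
finger_force: 0.0
t 45.08 tcp [0.5966 0.3265 0.3293] psi 4.8 open 0.002 F 0.0
dx dy dz [-0.0076  0.0009  0.0993] rz -0.0 rows>= 1.6 alt rz 3.141
```

```bash
python3 -m inch '[[-0.0076,0.001,0.05,0,0,0,0],[-0.0076,0.001,0.0993,0,0,0,0],[-0.0076,0.001,0.0993,0,0,0,0],[-0.0076,0.001,0.0993,0,0,0,0]]';  python3 -m inch '[[-0.025,0,0,0,0,0,0],[-0.053,0,0.005,0,0,0,0],[-0.0815,0,0.0065,0,0,0,0],[-0.1095,0,0.013,0,0,0,0],[-0.136,0,0.024,0,0,0,0],[-0.16,0,0.039,0,0,0,0],[-0.1815,0,0.059,0,0,0,0]]'; python3 -m inch '[[-0.0175,0,0.023,0,0,0,0],[-0.031,0,0.048,0,0,0,0],[-0.0395,0,0.076,0,0,0,0],[-0.043,0,0.1,0,0,0,0],[-0.043,0,0.106,0,0,0,0],[-0.043,0,0.109,0,0,0,0],[-0.043,0,0.109,0,0,0,0],[-0.043,0,0.109,0,0,0,0]]'
```

```text
time: 45.58
eef_pos: [0.599, 0.32, 0.233]
tcp_rot: [0.677, 0.736, 0.001, 0.001]
contact_force: [-0.4, 0.2, 0.4]
opening: 0.001
finger_force: 0.0
time: 46.45
eef_pos: [0.6151, 0.1377, 0.1745]
tcp_rot: [0.677, 0.736, 0.002, 0.002]
contact_force: [-0.0, 0.7, 0.5]
opening: -0.003
finger_force: 0.4
time: 47.45
eef_pos: [0.6168, 0.0949, 0.0672]
tcp_rot: [0.676, 0.737, -0.002, 0.0]
contact_force: [-11.4, -4.0, 17.6]
opening: 0.0
finger_force: 8.7
```

Pressed shut. Retreat up and back, then look.

```bash
python3 -m inch '[[0,0,-0.06,0,0,0,0],[0,0,-0.12,0,0,0,0],[0,0,-0.18,0,0,0,0],[-0.05,-0.04,-0.2,0,0,0,0],[-0.1,-0.08,-0.2,0,0,0,0],[-0.15,-0.12,-0.2,0,0,0,0],[-0.2,-0.14,-0.2,0,0,0,0],[-0.25,-0.16,-0.2,0,0,0,0],[-0.31,-0.16,-0.2,0,0,0,0],[-0.37,-0.16,-0.2,0,0,0,0]]'; python3 -m inch '[[-0.06,0,0,0,0,0,0],[-0.12,0,0,0,0,0,0],[-0.18,-0.03,0,0,0,0,0],[-0.18,-0.03,0,0,0,0,0],[-0.18,-0.03,0,0,0,0,0],[-0.18,-0.03,0,0,0,0,0]]'; python3 -c "
from h import *
d=snap('top');s=snap('scene')
a=cv2.resize(d['pixels'][140:320,140:520],(760,290));b=cv2.resize(s['pixels'][130:330,130:430],(456,304))
c=np.zeros((594,760,3),np.uint8);c[:290]=a;c[290:,:456]=b
cv2.imwrite('pics/end.png',c[:,:,::-1]);print(st()['time'])
"
```

```text
time: 48.7
eef_pos: [0.4883, -0.288, 0.2639]
tcp_rot: [0.677, 0.736, -0.0, 0.001]
contact_force: [0.4, 0.6, 0.4]
opening: 0.005
finger_force: 0.0
time: 49.45
eef_pos: [0.4747, -0.4662, 0.2631]
tcp_rot: [0.676, 0.737, 0.0, 0.0]
contact_force: [0.1, 0.1, 0.8]
opening: 0.001
finger_force: 0.0
49.55
```

View pics/end.png

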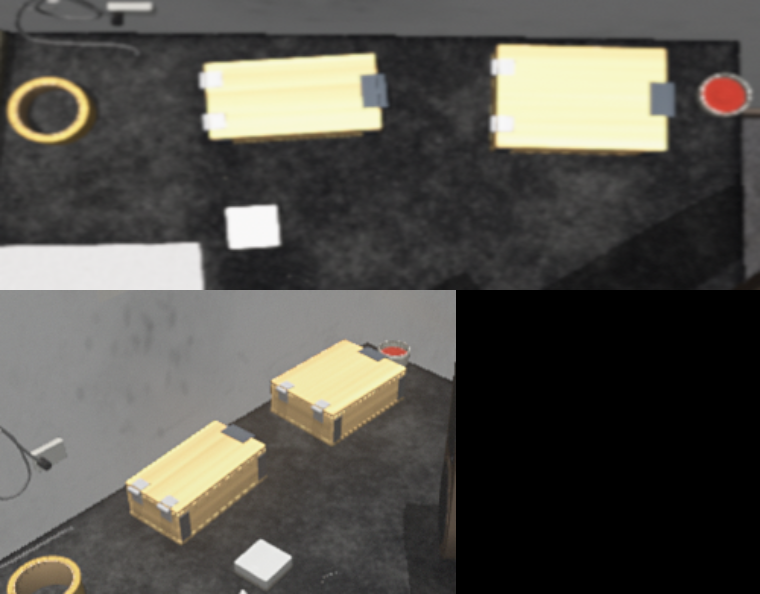

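Both lids are shut, the bench is clear, and the block (252,226) and tape roll (48,110) haven't moved.

```bash
python3 -c "
from plant import ctrl
print(ctrl.sign_off())"
```

```text
the job is handed in; nothing more can be done
None
```

The job is handed in: marker, brush and pin vice are in the narrow box, tin, glue pack and carton are in the wide box, both lids are shut, and the bench block and tape roll were left in place (needle file not found on the bench); one failed try at the brush pressed about 49 N at the fingertips, under the 120 N wrist limit but over the 40 N arm/gripper-body figure if fingertips count.

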